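# Turn the supply carousel to bring the label roll to the front

### The arm

A 6-joint arm with a two-finger parallel gripper is mounted at the origin on a cart in front of the work surface, level with it; the furniture and walls round the work are solid. World frame = base frame: x ahead of the robot, y to its left, z up, the work surface at z = 0. Lengths are in m, angles in rad, forces in N, time in s.
With the tool pointing down it reaches from about 0.375 to 0.975 m from the base axis. Payload 3.8 kg.
Tool frame: the origin (TCP) lies midway between the tips of the shut fingers; the grasp point (between the pads) lies 19 mm behind it (env.hold_point_z is the distance from the TCP to the grasp point, in m); z points along the fingers, y is the direction in which the jaws open and shut (so a half turn about z gives the same grasp; the last joint's range is limited). The gripper opens to 85 mm and grips with 20 to 120 N. Pads are 22 mm wide; open, the fingers measure 114 mm over their backs; the gripper's body (76 mm by 85 mm) begins 54 mm behind the grasp point. The pads swing forward as they close: fully open they stand 13 mm farther back than shut.
Start: joints at [1.213, 0.264, 1.604, -0, 1.274, -0.037], TCP at [0.213, 0.641, 0.204] pointing down, gripper open.
Joint ranges: [-2.63, 2.63], [-0.94, 2.18], [0.31, 2.57], [-1.31, 4.45], [0, 2.66], [-2.55, 2.55]. Speed limits (rad/s): [2.57, 2.57, 3.14, 3.14, 3.14, 3.14].

### API

Orientations are given as a unit quaternion [w, x, y, z].
In Python, from plant import env gives the robot as it stands. The module is installed in compiled form; this text tells all that it offers.
- The arm moves only by the shell command python3 -m inch 'ROWS' [OPENING] [FORCE]. ROWS is JSON, a list of rows, each a list of 6 numbers: the shift along the tool's x, y, z in cm, then the turn, a rotation vector about the tool's x, y, z in degrees. A call has 1 to 12 rows; each row shifts and turns the commanded pose from where the row before left it, along the tool's axes as they then stand; what a row does not reach is not made up. A row lasts 1/8 s, in which the tool goes at most 62.5 mm and 10.7 degrees, less where a joint would pass 70% of its speed; a pose out of reach is approached as far as the arm can. A call with a gripper value outside its range is refused whole. OPENING is the closure in counts, from 0 (fully open) to 255 (shut), set as the call begins (- or left out, the last holds). The fingers move at their own pace and stop on an object; FORCE is the grip in N (left out, the last holds). Time passes only in rows, so rows that do not move let the fingers close. It gives the time, the measured TCP pose, the force and the opening at its end, in the units of the state.
- env.read_state(): the state, without advancing time (a new reading comes with each control period).
- env.grab_frame(name): name is "side" or "top" or "wrist"; returns (picture, depth): 384x512x3 uint8, red, green, blue; 384x512 float32, m along the optical axis (not along the pixel's ray), 0 where there is no reading.
- env.calibration(name): a dict with "fx", "fy", "cx", "cy" (pixels), "world_from_camera" (4x4, takes a point from camera to world coordinates). Camera axes: x right, y down, z forward; pixel columns grow to the right and rows downward; lengths in m; the calibration is good to about 2 mm. A picture is of the moment at which its call begins: read the wrist's pose just before it. calibration takes no time and is no camera call; for the wrist camera it gives the pose at the moment of the call.
- env.finish_job(): hands the job in, once; it reports no verdict.
The state is a dict: "time_s": time; "joint_positions": joint angles; "dq": joint speeds; "joint_efforts": joint torques, N m; "ee_pos": TCP position; "ee_rot": TCP orientation; "force": force on the tool from outside, world axes, zero at the start; "wrist_torque": the same for the moment, N m; "opening": opening from 0.0 (shut) to 1.0 (fully open).
Only numpy, scipy, OpenCV 4.12 (cv2) and the standard library are available. Lean on these libraries where they do the work, as an engineer would, in place of code of your own. Each camera call takes 0.05 s, during which the arm holds its last target.

### The job

With the fingers, push the rotating supply stand round by its rim (the upright pegs are there to push against), slowly, until the label roll (the thick, tall white roll) stands at the front, in line with the arrow on the stand's fixed base. Leave it stopped there and take the hand away. Touch only the turntable: the supplies must ride along upright in their compartments, not touched, pinched or lifted, and the other things on the bench stay where they are.

Things in the scene. Friction and masses are not known exactly. Their poses are not given: they have to be found in the camera images.
- stand: Fixed dark wooden base of the rotating stand: disc 200 mm across, 12 mm thick. Origin at the centre of its underside, on the vertical turning axis. Its -x axis is the stand's front, roughly towards the robot (turned up to 0.55 rad). A flat tongue 44 mm wide, 8 mm thick runs along -x to 215 mm from the axis and carries the arrow.
- front_arrow (a point): Tip of the small steel arrow on the tongue of the fixed base, 175 mm from the axis, 12 mm above the bench; the arrow, 34 mm long, points at the axis and marks the front.
- turntable: The turning top: plywood disc 320 mm across, 16 mm thick, upper face 34 mm above the bench. Origin on the axis at the disc's underside (18 mm above the bench), z up; its x axis turns with it. Four low dividers (15 mm high, out to 112 mm from the axis) at 45, 135, 225, 315 degrees make four compartments. A brake of 0.15 N m plus 0.08 N m s damping: 1 to 2 N at a peg turns it either way; it stops when not pushed.
- peg0 (a point): Mid-height (57 mm above the bench) of one of six alike upright wooden finger pegs near the turntable's rim, 149 mm from the axis, at 0 degrees (on the turntable's x axis); the others are at 60, 120, 180, 240 and 300 degrees. Each is 14 mm thick (18 mm in its lowest 5 mm) and 45 mm tall, its top 79 mm above the bench.
- label_roll_center (a point): Roll of blank white labels standing on end on the turntable, 66 mm across, 60 mm tall; centre of the roll, half-way up (64 mm above the bench), about 70 mm from the axis, in the compartment at 180 degrees of the turntable. This is what must come to the front.
- tin_2_center (a point): Low round metal tin, 62 mm across, 22 mm tall, loose in another compartment about 70 mm from the axis; its centre.
- kraft_box_1_center (a point): Small brown cardboard box, 52 x 68 x 36 mm, loose in another compartment about 70 mm from the axis; its centre.
- thread_spool_0_center (a point): Standing wooden spool of thread, 31 mm across, 60 mm tall, loose in another compartment about 70 mm from the axis; its centre.
- label_roll: The same label roll; origin at the centre of its underside, z up.
- tin_2: The same tin; origin at the centre of its underside, z up.
- kraft_box_1: The same cardboard box; origin at the centre of its underside, z up.
- thread_spool_0: The same spool; origin at the centre of its underside, z up.
- kraft_box_0: Bystander on the bench at the right back: small brown cardboard box, 57 x 72 x 40 mm; origin at the centre of its underside.
- masking_tape: Bystander on the bench to the left: roll of masking tape lying flat, 103 mm across, 25 mm high; origin at the centre of its underside.
- bone_folder: Bystander on the bench at the right front: flat pale folding tool, 22 x 144 x 8 mm; origin at the centre of its underside.

How it is judged:
On the way:
1. the fingers push the turntable round (contact force between the fingers and turntable above 0.2 N and angular speed of turntable above 0.03 rad/s), for 0.1 s.
At the end, for the whole second after the job is handed in: The label roll's centre is at the front of the stand, within 12 mm to either side of the line from the axis through the arrow; the turntable is at rest; all four supplies stand upright (within 0.15 rad) on the turntable, 48 to 92 mm from the axis; the bench things have moved less than 20 mm (y of label_roll_center in the frame of stand between -0.012 and 0.012 m and x of label_roll_center in the frame of stand below -0.045 m and angular speed of turntable below 0.05 rad/s and horizontal distance between label_roll_center and turntable between 0.048 and 0.092 m and angle between each of label_roll, tin_2, kraft_box_1, thread_spool_0's own z axis and vertical below 0.15 rad and height (world z) of label_roll_center between 0.056 and 0.072 m and horizontal distance between tin_2_center and turntable between 0.048 and 0.092 m and height (world z) of tin_2_center between 0.037 and 0.053 m and horizontal distance between kraft_box_1_center and turntable between 0.048 and 0.092 m and height (world z) of kraft_box_1_center between 0.044 and 0.06 m and horizontal distance between thread_spool_0_center and turntable between 0.048 and 0.092 m and height (world z) of thread_spool_0_center between 0.056 and 0.072 m and distance of each of kraft_box_0, masking_tape, bone_folder from where it was at the start of the episode below 0.02 m); the robot touches nothing.
It fails at once if the hand or arm touches a supply on the turntable (more than 1 N) (contact force between any of the fingers, the arm and label_roll above 1 N or contact force between any of the fingers, the arm and tin_2 above 1 N or contact force between any of the fingers, the arm and kraft_box_1 above 1 N or contact force between any of the fingers, the arm and thread_spool_0 above 1 N).
It fails at once if a supply is lifted by more than 15 mm, tipped by more than 0.35 rad, or leaves the turntable (height (world z) of any of label_roll_center, thread_spool_0_center above 0.079 m or height (world z) of any of label_roll_center, thread_spool_0_center below 0.044 m or angle between any of label_roll, tin_2, kraft_box_1, thread_spool_0's own z axis and vertical above 0.35 rad or height (world z) of tin_2_center above 0.06 m or height (world z) of tin_2_center below 0.025 m or height (world z) of kraft_box_1_center above 0.067 m or height (world z) of kraft_box_1_center below 0.032 m).
It fails at once if the turntable is spun fast (over 2.5 rad/s) (angular speed of turntable above 2.5 rad/s).
It fails at once if a thing on the bench is moved by more than 20 mm (distance of any of kraft_box_0, masking_tape, bone_folder from where it was at the start of the episode above 0.02 m).
It also fails if it takes over 58 s, if anything falls off the work surface, if the arm or the gripper's body presses on something with over 40 N, if the wrist force passes 120 N, or if a joint passes its speed limit or range.

## Working session

There is one attempt and no reset: what is moved stays moved. The work goes in short steps, Python scripts to look and compute and a shell command to move; the robot and the scene stay as the last step left them, time stands still between calls to the robot, and variables do not carry over. Pictures are saved under pics/ and viewed, and the job is handed in when it is done.

```bash
mkdir -p pics; ls
python3 - <<'E'
from plant import env
import cv2,numpy as np
s=env.read_state();print(s)
for n in("top","side"):
    p,d=env.grab_frame(n);c=env.calibration(n)
    np.savez(f"pics/{n}0.npz",p=p,d=d,**{k:np.array(v) for k,v in c.items()})
    cv2.imwrite(f"pics/{n}0.png",cv2.resize(p[:,:,::-1],(800,600)));print(c)
E
```

```text
pics
{'time_s': 0.0, 'joint_positions': array([ 1.21306687e+00,  2.64750896e-01,  1.60539232e+00, -7.41547636e-07,
        1.27370841e+00, -3.69201187e-02]), 'dq': array([ 1.86865481e-04,  3.57725066e-05,  2.75856789e-04, -1.36376066e-03,
        2.10647524e-04, -6.09100136e-04]), 'joint_efforts': array([ 1.13866507e-03, -5.15116990e+01, -3.67312145e+01,  9.94099582e-05,
        1.28962181e-02, -6.99825179e-06]), 'ee_pos': array([0.21258413, 0.63980331, 0.20305373]), 'ee_rot': array([-2.21084527e-04,  1.59717486e-01,  9.87162119e-01, -1.10763736e-03]), 'force': array([0.34719406, 0.22733748, 0.20879036]), 'wrist_torque': array([-0.01247498,  0.00513154, -0.02870234]), 'opening': 1.0015689505441614}
{'fx': 391.676677459909, 'fy': 391.676677459909, 'cx': 261.14293676366344, 'cy': 191.20829592381102, 'world_from_camera': array([[ 4.49544894e-04, -9.96011134e-01,  8.92279016e-02,
         4.51528724e-01],
       [-9.99662525e-01, -2.76518009e-03, -2.58300031e-02,
         4.83242258e-02],
       [ 2.59737019e-02, -8.91861777e-02, -9.95676249e-01,
         1.11696936e+00],
       [ 0.00000000e+00,  0.00000000e+00,  0.00000000e+00,
         1.00000000e+00]])}
{'fx': 408.61804196973844, 'fy': 408.61804196973844, 'cx': 259.73795302528487, 'cy': 192.21208798327288, 'world_from_camera': array([[ 0.99978908,  0.01710715, -0.01136411,  0.55946808],
       [ 0.01887467, -0.54723016,  0.83676932, -0.94431178],
       [ 0.00809595, -0.83680732, -0.54743763,  0.71054158],
       [ 0.        ,  0.        ,  0.        ,  1.        ]])}
```

View pics/top0.png

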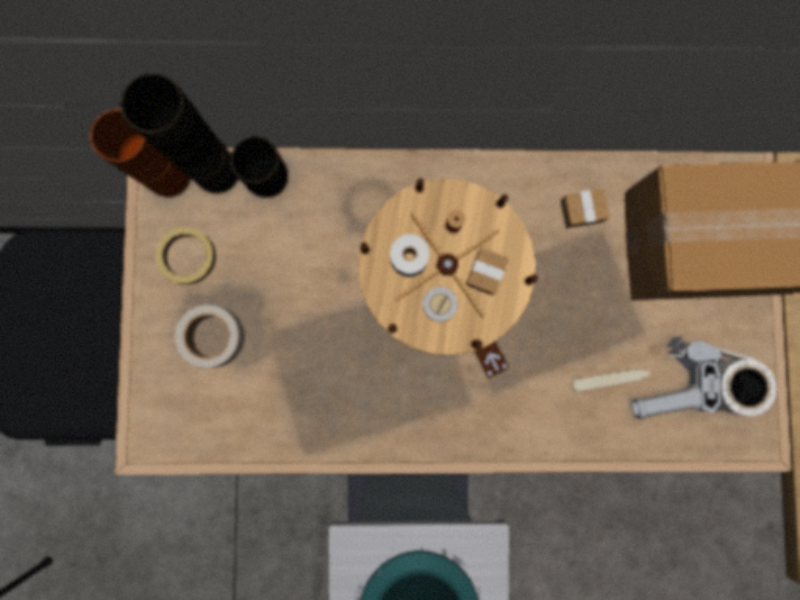

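View pics/side0.png

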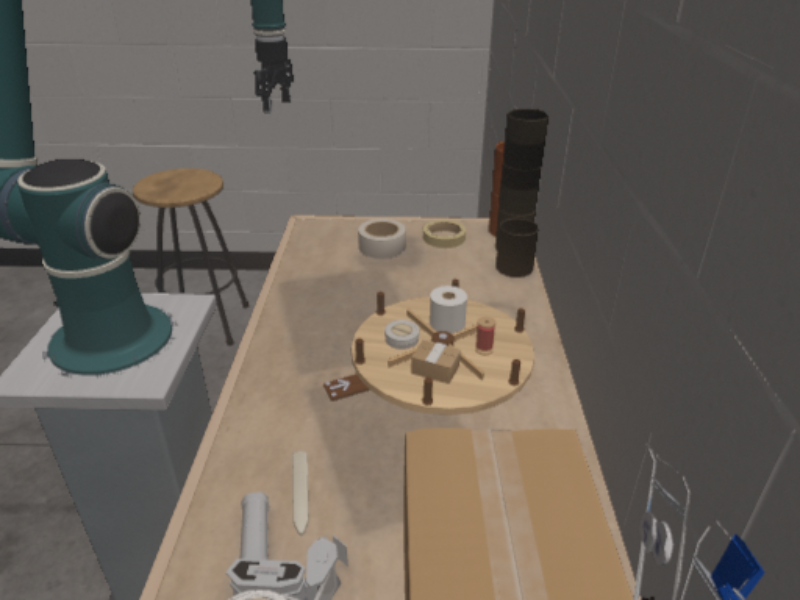

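```bash
cat > h.py <<'E'
import numpy as np
from plant import env
def pt(u,v,z,c,s=1.5625):
    u=(u+.5)/s-.5;v=(v+.5)/s-.5
    r=np.array([(u-c['cx'])/c['fx'],(v-c['cy'])/c['fy'],1]);T=c['world_from_camera']
    r=T[:3,:3]@r;o=T[:3,3];return o+r*(z-o[2])/r[2]
E
python3 - <<'E'
from h import *
import cv2
c=env.calibration("top")
d=np.load("pics/top0.npz");p=d['p']
cv2.imwrite("pics/crop0.png",cv2.resize(p[105:255,220:355,::-1],None,fx=4.4,fy=4,interpolation=cv2.INTER_CUBIC) if 0 else cv2.resize(p[105:255,215:355,::-1],None,fx=4,fy=4,interpolation=cv2.INTER_CUBIC))
E
```

```text
(no output)
```

View pics/crop0.png

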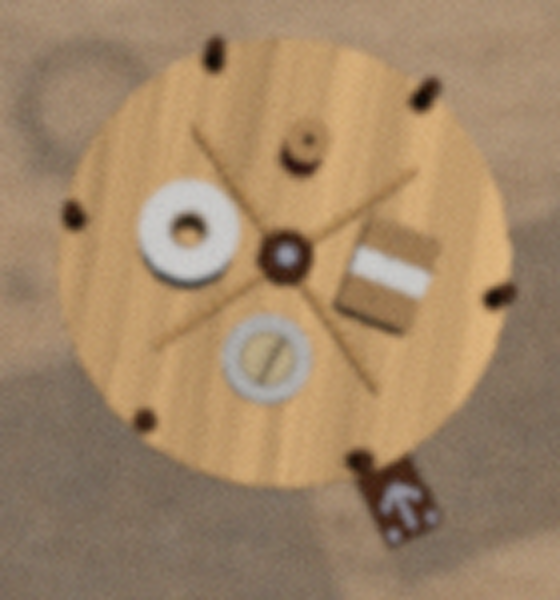

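```bash
cat >> h.py <<'E'
def cp(x,y,z,c,u0=215,v0=105,f=4):
    return pt(u0+(x+.5)/f-.5,v0+(y+.5)/f-.5,z,c,s=1)
E
python3 - <<'E'
from h import *
c=env.calibration("top")
A=cp(285,264.5,.034,c)
for x,y in((57,264),(513,264),(285,40),(285,489)): print(np.linalg.norm((cp(x,y,.034,c)-A)[:2]))
def pol(n,x,y,z):
    P=cp(x,y,z,c);d=P-A;print(n,P.round(3),'r',np.hypot(d[0],d[1]).round(4),'ang',np.degrees(np.arctan2(d[1],d[0])).round(1))
print(A)
pol('arrowtip',399,478,.012);pol('tail',411,530,.012)
pol('tonguecornerL',392,548,.008);pol('tongcornR',440,524,.008)
for i,q in enumerate([(214,42),(432,84),(509,291),(361,459),(146,418),(75,210)]): pol(f'peg{i}',*q,.079)
pol('roll',189,231,.094);pol('tin',267,360,.056);pol('box',391,271,.070);pol('spool',307,138,.094)
for n,q in dict(a=(195,126),b=(417,172),c=(375,390),d=(157,347)).items(): pol('div'+n,*q,.049)
for n,u,v,z in(('tape',208,336,.025),('kbox',586,207,.04),('bone',612,380,.008)):print(n,pt(u,v,z,c))
E
```

```text
0.15900783259306187
0.16023411407844043
0.16029390838935034
0.15620566085768214
[ 0.60617391 -0.04888507  0.034     ]
arrowtip [ 0.458 -0.131  0.012] r 0.1695 ang -151.2
tail [ 0.421 -0.139  0.012] r 0.2056 ang -154.1
tonguecornerL [ 0.409 -0.126  0.008] r 0.2121 ang -158.7
tongcornR [ 0.425 -0.16   0.008] r 0.2122 ang -148.4
peg0 [0.752 0.003 0.079] r 0.1543 ang 19.5
peg1 [ 0.724 -0.145  0.079] r 0.1521 ang -39.4
peg2 [ 0.582 -0.195  0.079] r 0.1484 ang -99.2
peg3 [ 0.47  -0.095  0.079] r 0.1438 ang -161.4
peg4 [0.497 0.048 0.079] r 0.146 ang 138.5
peg5 [0.636 0.096 0.079] r 0.1477 ang 78.4
roll [0.62  0.02  0.094] r 0.0701 ang 78.9
tin [ 0.537 -0.034  0.056] r 0.0703 ang 168.0
box [ 0.597 -0.117  0.07 ] r 0.0692 ang -97.7
spool [ 0.683 -0.059  0.094] r 0.077 ang -7.3
diva [0.701 0.014 0.049] r 0.1138 ang 33.9
divb [ 0.669 -0.14   0.049] r 0.1105 ang -55.2
divc [ 0.518 -0.109  0.049] r 0.107 ang -145.9
divd [0.547 0.041 0.049] r 0.1074 ang 123.6
tape [0.48282646 0.37412147 0.025     ]
kbox [ 0.71577517 -0.30043747  0.04      ]
bone [ 0.40447925 -0.35015299  0.008     ]
```

```bash
python3 -m inch '[[-3.3,-2.5,0,0,0,0],[-3.3,-2.5,0,0,0,0],[-3.3,-2.5,0,0,0,0],[-3.3,-2.5,0,0,0,0],[-3.3,-2.5,0,0,0,0],[-3.3,-2.5,0,0,0,0],[-3.3,-2.5,0,0,0,0],[-3.3,-2.5,0,0,0,0],[-3.3,-2.5,0,0,0,0],[-3.3,-2.5,0,0,0,0]]' 255 30
python3 -m inch '[[0,0,0,0,0,10],[0,0,0,0,0,10],[0,0,0,0,0,10],[0,0,0,0,0,10],[0,0,0,0,0,10],[0,0,0,0,0,10],[0,0,0,0,0,10],[0,0,0,0,0,10],[0,0,0,0,0,10],[0,0,0,0,0,10],[0,0,0,0,0,10],[0,0,0,0,0,10]]'
cat >> h.py <<'E'
def info():
    from scipy.spatial.transform import Rotation as R
    s=env.read_state();w=s['ee_rot'];M=R.from_quat([w[1],w[2],w[3],w[0]]).as_matrix()
    print('t',round(s['time_s'],2),s['ee_pos'].round(4),'xang',np.degrees(np.arctan2(M[1,0],M[0,0])).round(1),'tilt',M[2,2].round(4),'q',s['joint_positions'].round(2),'F',s['force'].round(1),'op',round(s['opening'],2))
    return s['ee_pos'],M
def to(x,y,z):
    p,M=info();print('tool cm',(100*M.T@(np.array([x,y,z])-p)).round(2))
E
python3 -c "
from h import *
to(.685,.084,.2);to(.5,.15,.2)"
```

```text
time_s: 1.35
ee_pos: [0.4474, 0.2979, 0.2039]
ee_rot: [-0.0, 0.16, 0.987, -0.0]
force: [0.5, -0.3, 0.5]
opening: -0.0
time_s: 2.85
ee_pos: [0.4468, 0.299, 0.2038]
ee_rot: [0.0, 0.936, 0.353, -0.001]
force: [0.4, 0.2, 0.3]
opening: 0.004
t 2.85 [0.4468 0.299  0.2038] xang 41.3 tilt -1.0 q [0.54 0.   1.9  0.   1.24 1.39] F [0.4 0.2 0.3] op 0.0
tool cm [ 3.71 31.88  0.37]
t 2.85 [0.4468 0.299  0.2038] xang 41.3 tilt -1.0 q [0.54 0.   1.9  0.   1.24 1.39] F [0.4 0.2 0.3] op 0.0
tool cm [-5.83 14.71  0.38]
```

```bash
python3 -m inch '[[0.46,3.98,0,0,0,0],[0.46,3.98,0,0,0,0],[0.46,3.98,0,0,0,0],[0.46,3.98,0,0,0,0],[0.46,3.98,0,0,0,0],[0.46,3.98,0,0,0,0],[0.46,3.98,0,0,0,0],[0.46,3.98,0,0,0,0]]'
python3 -m inch '[[0,0,0,0,0,10],[0,0,0,0,0,10],[0,0,0,0,0,10],[0,0,0,0,0,10],[0,0,0,0,0,10],[0,0,0,0,0,10],[0,0,0,0,0,0]]'
python3 - <<'E'
from h import *
import cv2
to(.685,.084,.05)
for n in('top','side'):
    p,_=env.grab_frame(n)
    cv2.imwrite(f"pics/{n}1.png",cv2.resize(p[60:255,180:400,::-1],None,fx=3,fy=3))
E
```

```text
time_s: 3.85
ee_pos: [0.6867, 0.0847, 0.2036]
ee_rot: [-0.0, 0.935, 0.355, -0.001]
force: [0.5, 0.2, 0.0]
opening: 0.001
time_s: 4.72
ee_pos: [0.6858, 0.0857, 0.2037]
ee_rot: [0.0, 0.987, -0.159, -0.001]
force: [0.1, -0.0, -0.1]
opening: 0.002
t 4.72 [0.6858 0.0857 0.2037] xang -18.3 tilt -1.0 q [0.09 0.3  1.57 0.   1.28 1.98] F [ 0.1 -0.  -0.1] op 0.0
tool cm [-1.000e-02  1.700e-01  1.537e+01]
```

View pics/top1.png

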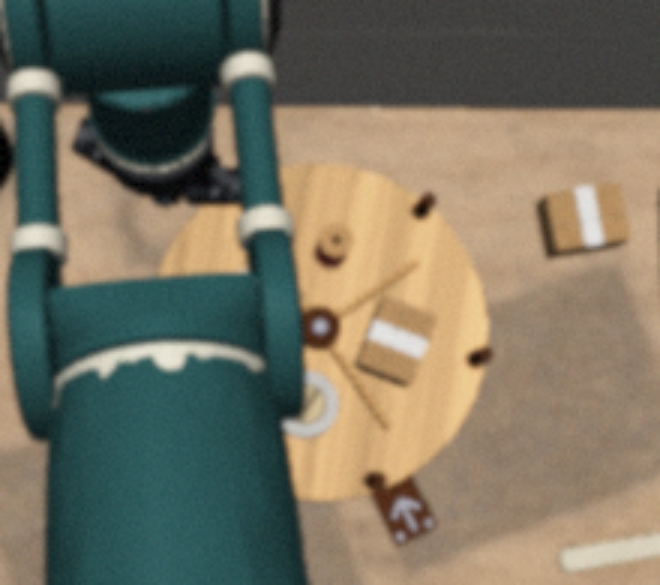

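View pics/side1.png

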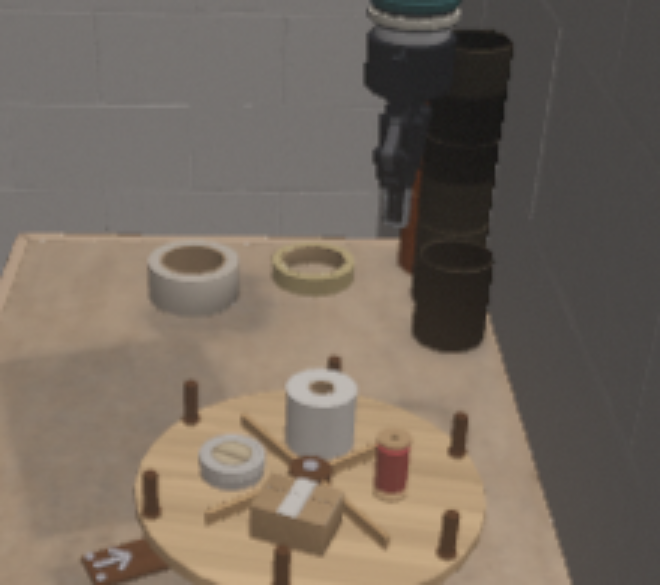

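```bash
python3 -m inch '[[0,0,3,0,0,0],[0,0,3,0,0,0],[0,0,3,0,0,0],[0,0,3,0,0,0],[0,0,3,0,0,0],[0,0,0,0,0,0]]'
python3 -c "
from h import *
info()"
python3 -m inch '[[-0.8,-0.14,0,0,0,-3],[-0.8,-0.14,0,0,0,-3],[-0.8,-0.14,0,0,0,-3],[-0.8,-0.14,0,0,0,-3],[-0.8,-0.14,0,0,0,-3],[-0.8,-0.14,0,0,0,-3],[-0.8,-0.14,0,0,0,-3],[-0.8,-0.14,0,0,0,-3]]'
cat > chk.py <<'E'
from h import *
import cv2,sys
p,M=info();d=p-[.609,-.048,0];print('r',np.hypot(d[0],d[1]),'phi',np.degrees(np.arctan2(d[1],d[0]))%360)
n=sys.argv[1]
a,_=env.grab_frame('top');b,_=env.grab_frame('side')
a=cv2.resize(a[105:255,215:355,::-1],(400,430),interpolation=cv2.INTER_CUBIC);b=cv2.resize(b[120:275,200:345,::-1],(400,430),interpolation=cv2.INTER_CUBIC)
cv2.imwrite(f"pics/{n}.png",np.hstack([a,b]))
E
python3 chk.py p1
```

```text
time_s: 5.58
ee_pos: [0.683, 0.0854, 0.0507]
ee_rot: [0.001, 0.987, -0.159, -0.003]
force: [-0.2, -0.4, -0.4]
opening: 0.002
t 5.58 [0.683  0.0854 0.0507] xang -18.3 tilt -1.0 q [ 0.09  0.42  1.7  -0.    1.03  1.98] F [-0.2 -0.4 -0.4] op 0.0
time_s: 6.58
ee_pos: [0.6259, 0.1057, 0.0567]
ee_rot: [-0.0, 0.999, 0.051, 0.002]
force: [0.2, 0.5, -0.3]
opening: 0.002
t 6.58 [0.6259 0.1057 0.0567] xang 5.8 tilt -1.0 q [0.13 0.31 1.83 0.   1.   1.6 ] F [ 0.2  0.5 -0.3] op 0.0
r 0.15459775052381022 phi 83.71653417822831
```

View pics/p1.png

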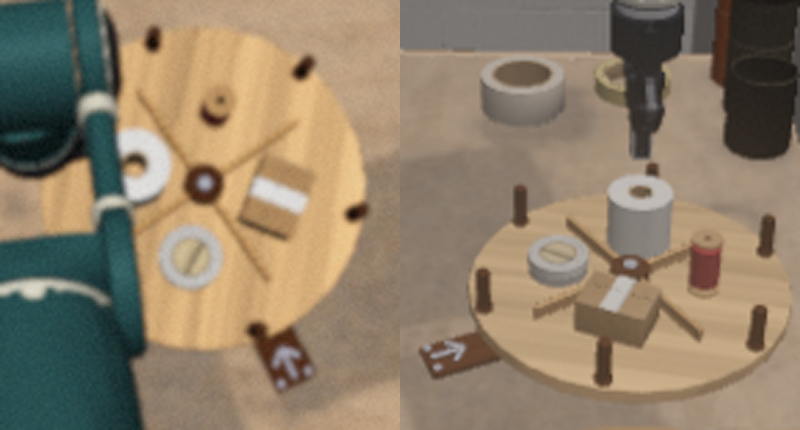

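Run:
```python
from h import *
c=env.calibration('side');T=np.linalg.inv(c['world_from_camera'])
def pr(P,s='' ):
    q=T[:3,:3]@np.array(P)+T[:3,3];u=c['cx']+c['fx']*q[0]/q[2];v=c['cy']+c['fy']*q[1]/q[2]
    print(s,round(u,1),round(v,1),'in pic',400+(u-200)*400/145,(v-120)*430/155)
p,M=info();pr(p,'tip');pr((.636,.096,.079),'peg5');pr((.752,.003,.079),'peg0');pr((.497,.048,.079),'peg4');pr((.47,-.095,.079),'peg3')
_,d=env.grab_frame('side');q=T[:3,:3]@p+T[:3,3];print(q)
print(d[165:190:2,280:296:2].round(3))
```

```text
t 6.67 [0.6252 0.1057 0.0563] xang 5.7 tilt -1.0 q [0.13 0.31 1.83 0.   1.   1.6 ] F [0.3 0.6 0.3] op -0.0
tip 286.3 183.6 in pic 637.988187280711 176.51350353187667
peg5 290.3 178.9 in pic 649.2305804244197 163.48608122435246
peg0 333.6 197.0 in pic 768.4269120284835 213.67397408705804
peg4 242.8 186.8 in pic 518.0126273042974 185.29036886040728
peg3 229.4 216.2 in pic 481.07902282896725 266.98781596414585
[ 0.08025853 -0.02596901  1.23602211]
[[1.445 1.451 1.187 1.148 1.15  1.15  1.152 1.451]
 [1.437 1.436 1.196 1.161 1.173 1.166 1.164 1.438]
 [1.429 1.428 1.199 1.193 1.194 1.193 1.427 1.423]
 [1.415 1.419 1.206 1.198 1.2   1.207 1.415 1.412]
 [1.396 1.401 1.206 1.205 1.2   1.212 1.402 1.411]
 [1.392 1.393 1.211 1.201 1.21  1.213 1.393 1.39 ]
 [1.382 1.38  1.213 1.212 1.215 1.217 1.375 1.384]
 [1.367 1.373 1.368 1.371 1.372 1.218 1.222 1.369]
 [1.355 1.362 1.362 1.361 1.36  1.214 1.214 1.361]
 [1.352 1.346 1.168 1.17  1.174 1.218 1.217 1.347]
 [1.16  1.164 1.162 1.16  1.161 1.163 1.165 1.165]
 [1.154 1.154 1.154 1.153 1.153 1.153 1.154 1.153]
 [1.146 1.148 1.155 1.158 1.156 1.149 1.143 1.144]]
```

```bash
cat > tip.py <<'E'
from h import *
def tip():
    p,M=info();c=env.calibration('side');_,d=env.grab_frame('side');T=c['world_from_camera']
    v,u=np.mgrid[:384,:512];P=np.stack([(u-c['cx'])/c['fx']*d,(v-c['cy'])/c['fy']*d,d],-1)@T[:3,:3].T+T[:3,3]
    e=P-p;m=(abs(e[...,0])<.03)&(abs(e[...,1])<.03)&(e[...,2]>-.03)&(e[...,2]<.15)&(d>0)
    for z in np.arange(-.02,.1,.01):
        k=m&(e[...,2]>=z)&(e[...,2]<z+.01)
        if k.any(): q=P[k];print(round(p[2]+z,3),k.sum(),q.min(0).round(3),q.max(0).round(3))
    q=T[:3,:3].T@(p-T[:3,3]);print('proj',c['cx']+c['fx']*q[0]/q[2],c['cy']+c['fy']*q[1]/q[2])
tip()
E
python3 tip.py
python3 - <<'E'
from h import *
import cv2
a,_=env.grab_frame('side');b,_=env.grab_frame('wrist')
a=cv2.resize(a[140:215,255:330,::-1],(400,400),interpolation=cv2.INTER_CUBIC);b=cv2.resize(b[:,:,::-1],(400,400))
cv2.imwrite("pics/z.png",np.hstack([a,b]))
E
```

```text
t 6.72 [0.6257 0.1056 0.0562] xang 5.6 tilt -1.0 q [ 0.13  0.31  1.83 -0.    1.    1.6 ] F [ 1.8 -0.5 -0.9] op -0.0
0.066 13 [0.632 0.089 0.068] [0.644 0.096 0.076]
0.076 17 [0.617 0.089 0.076] [0.644 0.102 0.086]
0.086 20 [0.614 0.089 0.087] [0.635 0.108 0.095]
0.096 22 [0.614 0.089 0.097] [0.637 0.111 0.106]
0.106 22 [0.616 0.089 0.107] [0.637 0.1   0.116]
0.116 8 [0.613 0.088 0.116] [0.633 0.112 0.124]
0.126 12 [0.61  0.076 0.127] [0.632 0.131 0.134]
0.136 4 [0.614 0.087 0.139] [0.617 0.092 0.145]
0.146 13 [0.609 0.085 0.148] [0.642 0.11  0.156]
proj 286.43927261318396 183.67424749630032
```

View pics/z.png

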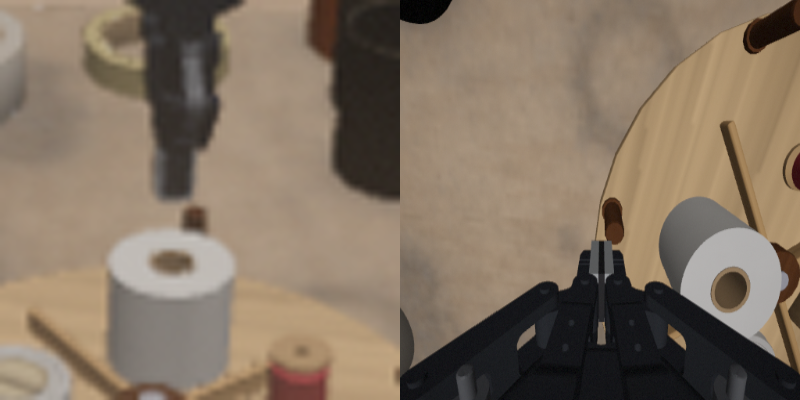

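```bash
python3 -m inch '[[0,0,-3,0,0,0],[0.79,0.18,0,0,0,3],[0.79,0.18,0,0,0,3],[0.79,0.18,0,0,0,3],[0.79,0.18,0,0,0,3],[0.79,0.18,0,0,0,3],[0.79,0.18,0,0,0,3],[0.79,0.18,0,0,0,3],[0.79,0.18,0,0,0,3],[0,0,0,0,0,0]]'
python3 tip.py; python3 chk.py p2
```

```text
time_s: 8.12
ee_pos: [0.6868, 0.0855, 0.0845]
ee_rot: [-0.0, 0.987, -0.16, 0.0]
force: [-0.2, -0.4, -0.7]
opening: 0.002
t 8.12 [0.6868 0.0855 0.0845] xang -18.4 tilt -1.0 q [ 0.09  0.39  1.67 -0.    1.08  1.98] F [-0.2 -0.4 -0.7] op 0.0
0.105 6 [0.676 0.073 0.111] [0.693 0.081 0.114]
0.115 21 [0.675 0.07  0.115] [0.696 0.085 0.124]
0.125 27 [0.675 0.067 0.125] [0.699 0.088 0.134]
0.135 26 [0.674 0.069 0.135] [0.697 0.084 0.143]
0.145 8 [0.676 0.07  0.146] [0.699 0.084 0.154]
0.155 20 [0.666 0.056 0.155] [0.706 0.106 0.164]
0.165 11 [0.671 0.057 0.165] [0.696 0.071 0.174]
0.175 16 [0.689 0.061 0.175] [0.706 0.091 0.183]
proj 307.87744963764277 179.47884957670843
t 8.18 [0.6863 0.0857 0.0844] xang -18.4 tilt -1.0 q [0.09 0.38 1.68 0.   1.08 1.98] F [-0.7  0.1  0. ] op 0.0
r 0.15444266638869647 phi 59.95038004398458
```

View pics/p2.png

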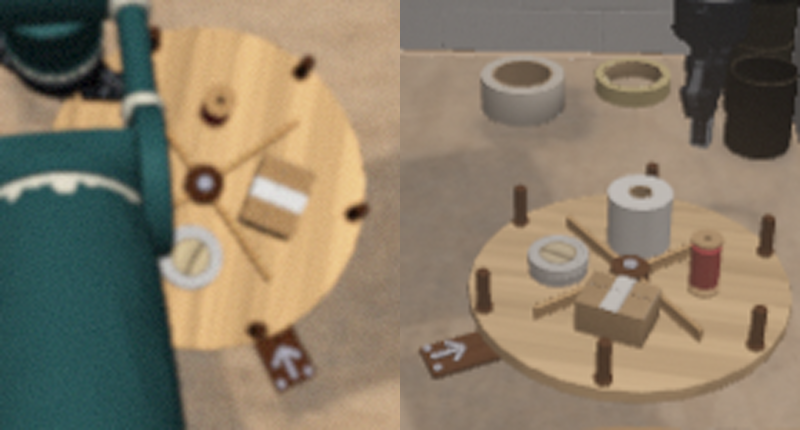

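```bash
python3 -m inch '[[0,0,2,0,0,0],[0,0,2,0,0,0],[0,0,0,0,0,0]]'; python3 tip.py; python3 -m inch '[[0,0,0.5,0,0,0],[0,0,0.5,0,0,0],[0,0,0.4,0,0,0],[0,0,0,0,0,0]]'; python3 tip.py; python3 chk.py p3
```

```text
time_s: 8.65
ee_pos: [0.6827, 0.0856, 0.0401]
ee_rot: [0.001, 0.987, -0.16, -0.003]
force: [-0.2, -0.3, 0.4]
opening: 0.002
t 8.65 [0.6827 0.0856 0.0401] xang -18.4 tilt -1.0 q [ 0.09  0.43  1.71 -0.    1.02  1.98] F [-0.2 -0.3  0.4] op 0.0
0.02 5 [0.668 0.059 0.029] [0.708 0.097 0.03 ]
0.03 100 [0.659 0.056 0.03 ] [0.712 0.098 0.036]
0.06 6 [0.673 0.077 0.066] [0.691 0.081 0.069]
0.07 19 [0.67  0.069 0.071] [0.694 0.085 0.08 ]
0.08 23 [0.672 0.069 0.08 ] [0.693 0.084 0.09 ]
0.09 24 [0.671 0.071 0.09 ] [0.695 0.088 0.1  ]
0.1 6 [0.679 0.068 0.1  ] [0.697 0.086 0.11 ]
0.11 19 [0.663 0.056 0.11 ] [0.704 0.107 0.119]
0.12 3 [0.688 0.065 0.122] [0.691 0.071 0.128]
0.13 16 [0.685 0.062 0.131] [0.704 0.095 0.138]
proj 305.411613360226 192.0480561688802
time_s: 9.2
ee_pos: [0.6857, 0.0858, 0.03]
ee_rot: [0.0, 0.987, -0.16, -0.0]
force: [0.2, 0.5, -0.5]
opening: 0.006
t 9.2 [0.6857 0.0858 0.03  ] xang -18.4 tilt -1.0 q [ 0.09  0.44  1.71 -0.    0.99  1.98] F [ 0.2  0.5 -0.5] op 0.01
0.02 2 [0.664 0.079 0.03 ] [0.688 0.08  0.03 ]
0.03 104 [0.659 0.056 0.03 ] [0.716 0.097 0.037]
0.05 6 [0.674 0.078 0.055] [0.692 0.084 0.06 ]
0.06 20 [0.673 0.07  0.06 ] [0.698 0.09  0.069]
0.07 23 [0.673 0.069 0.07 ] [0.697 0.088 0.079]
0.08 22 [0.675 0.068 0.08 ] [0.696 0.083 0.089]
0.09 8 [0.68  0.068 0.09 ] [0.706 0.11  0.099]
0.1 18 [0.666 0.056 0.101] [0.705 0.103 0.11 ]
0.11 5 [0.689 0.066 0.113] [0.695 0.069 0.118]
0.12 16 [0.666 0.064 0.12 ] [0.705 0.089 0.13 ]
proj 306.1941587018679 194.83681559561325
t 9.25 [0.6859 0.0858 0.0303] xang -18.4 tilt -1.0 q [ 0.09  0.44  1.71 -0.    0.99  1.98] F [-0.   0.6  0.4] op -0.0
r 0.15433257932769223 phi 60.093359059630444
```

View pics/p3.png

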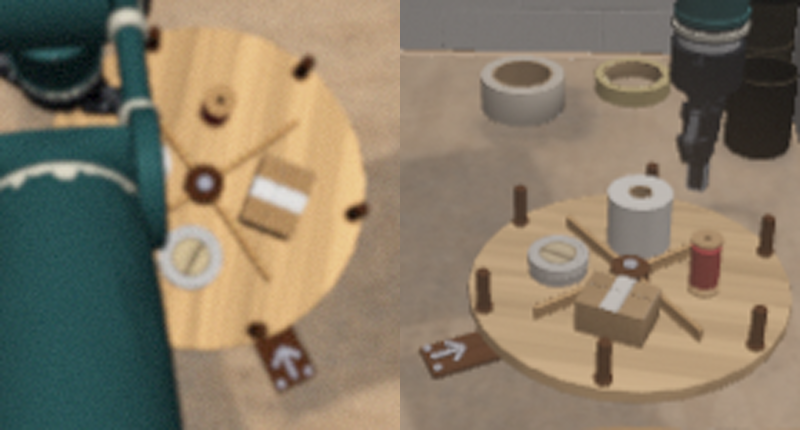

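```bash
python3 -m inch '[[-0.8,-0.14,0,0,0,-3],[-0.8,-0.14,0,0,0,-3],[-0.8,-0.14,0,0,0,-3],[-0.8,-0.14,0,0,0,-3],[-0.8,-0.14,0,0,0,-3],[-0.8,-0.14,0,0,0,-3],[-0.8,-0.14,0,0,0,-3],[-0.8,-0.14,0,0,0,-3]]';python3 tip.py;python3 chk.py p4
```

```text
time_s: 10.35
ee_pos: [0.6253, 0.1055, 0.0309]
ee_rot: [0.0, 0.999, 0.05, 0.001]
force: [1.5, 0.1, -0.9]
opening: 0.0
t 10.35 [0.6253 0.1055 0.0309] xang 5.7 tilt -1.0 q [ 0.13  0.34  1.85 -0.    0.95  1.6 ] F [ 1.5  0.1 -0.9] op 0.0
0.021 3 [0.65  0.083 0.029] [0.653 0.108 0.031]
0.031 13 [0.645 0.076 0.031] [0.655 0.104 0.035]
0.051 1 [0.633 0.1   0.058] [0.633 0.1   0.058]
0.061 22 [0.603 0.09  0.064] [0.636 0.103 0.071]
0.071 34 [0.602 0.09  0.072] [0.635 0.106 0.081]
0.081 22 [0.614 0.088 0.081] [0.635 0.107 0.09 ]
0.091 5 [0.613 0.085 0.091] [0.628 0.095 0.1  ]
0.101 12 [0.611 0.076 0.101] [0.633 0.113 0.11 ]
0.111 6 [0.612 0.08  0.112] [0.618 0.088 0.121]
0.121 17 [0.607 0.083 0.122] [0.638 0.115 0.131]
proj 285.9237844472698 190.68890678922932
t 10.4 [0.6238 0.1056 0.0307] xang 5.8 tilt -1.0 q [ 0.13  0.34  1.85 -0.    0.95  1.6 ] F [-0.6  1.2  0.1] op -0.0
r 0.15433409060223743 phi 84.49566723768352
```

View pics/p4.png

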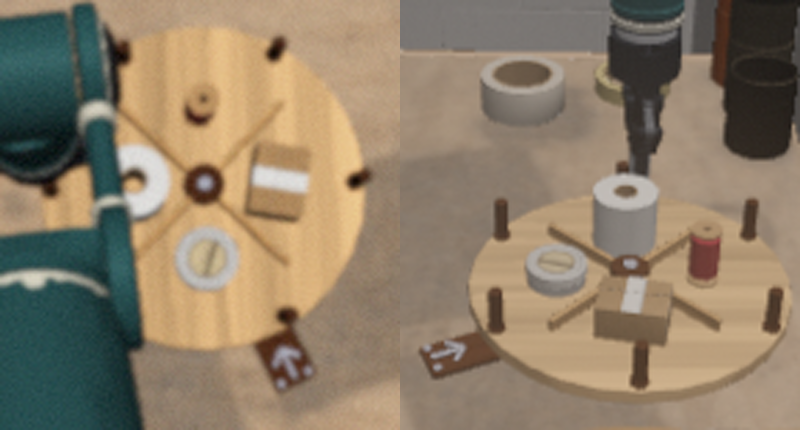

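```bash
python3 -m inch '[[-0.8,-0.14,0,0,0,-3],[-0.8,-0.14,0,0,0,-3],[-0.8,-0.14,0,0,0,-3],[-0.8,-0.14,0,0,0,-3],[-0.8,-0.14,0,0,0,-3],[-0.8,-0.14,0,0,0,-3],[-0.8,-0.14,0,0,0,-3],[-0.8,-0.14,0,0,0,-3],[-0.8,-0.14,0,0,0,-3],[-0.8,-0.14,0,0,0,-3],[-0.8,-0.14,0,0,0,-3],[-0.8,-0.14,0,0,0,-3]]';python3 chk.py p5
```

```text
time_s: 12.0
ee_pos: [0.5321, 0.0854, 0.031]
ee_rot: [0.0, 0.935, 0.356, 0.001]
force: [1.1, -0.1, -0.2]
opening: 0.0
t 12.0 [0.5321 0.0854 0.031 ] xang 41.7 tilt -1.0 q [0.11 0.18 2.05 0.   0.91 0.96] F [ 1.1 -0.1 -0.2] op 0.0
r 0.15393238050677968 phi 119.96174502090604
```

View pics/p5.png

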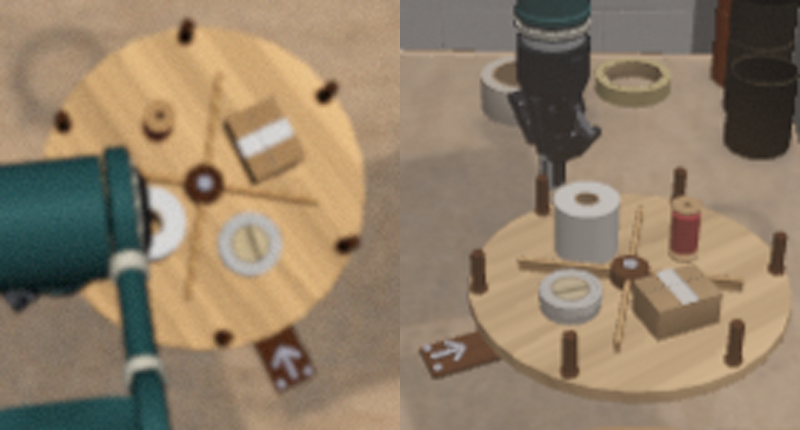

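Riding well. Remaining about 79° of finger travel.

```bash
python3 -m inch '[[-0.8,-0.14,0,0,0,-3],[-0.8,-0.14,0,0,0,-3],[-0.8,-0.14,0,0,0,-3],[-0.8,-0.14,0,0,0,-3],[-0.8,-0.14,0,0,0,-3],[-0.8,-0.14,0,0,0,-3],[-0.8,-0.14,0,0,0,-3],[-0.8,-0.14,0,0,0,-3],[-0.8,-0.14,0,0,0,-3],[-0.8,-0.14,0,0,0,-3],[-0.8,-0.14,0,0,0,-3],[-0.8,-0.14,0,0,0,-3]]'
python3 -m inch '[[-0.8,-0.14,0,0,0,-3],[-0.8,-0.14,0,0,0,-3],[-0.8,-0.14,0,0,0,-3],[-0.8,-0.14,0,0,0,-3],[-0.8,-0.14,0,0,0,-3],[-0.8,-0.14,0,0,0,-3],[-0.8,-0.14,0,0,0,-3],[-0.8,-0.14,0,0,0,-3],[-0.54,-0.09,0,0,0,-2]]';python3 chk.py p6
```

```text
time_s: 13.6
ee_pos: [0.468, 0.0139, 0.0309]
ee_rot: [0.0, 0.779, 0.627, 0.001]
force: [0.6, 0.5, 0.3]
opening: 0.0
time_s: 14.72
ee_pos: [0.4548, -0.0549, 0.0308]
ee_rot: [0.0, 0.619, 0.786, 0.0]
force: [0.4, 1.2, 1.2]
opening: -0.0
t 14.72 [ 0.4548 -0.0549  0.0308] xang 103.6 tilt -1.0 q [-0.17  0.04  2.22  0.    0.89 -0.41] F [0.4 1.2 1.2] op -0.0
r 0.1543908631125852 phi 182.55934007060728
```

View pics/p6.png

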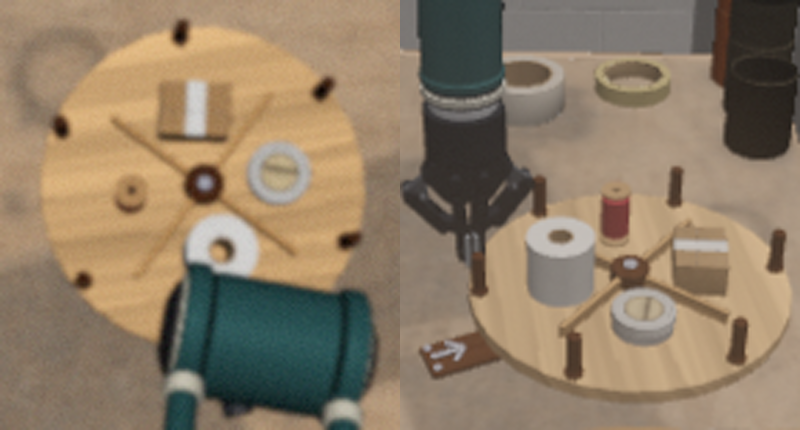

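```bash
cat > m.py <<'E'
from h import *
c=env.calibration('top');A=np.array([.609,-.048])
def q(x,y,z):
    P=pt(215+(x+.5)*140/400-.5,105+(y+.5)*150/430-.5,z,c,s=1)[:2]
    d=P-A;return P.round(4),np.hypot(*d).round(4),(np.degrees(np.arctan2(d[1],d[0]))%360).round(1)
E
python3 - <<'E'
from m import *
print('roll',q(222,250,.094))
for p in((180,28),(326,85),(352,238),(82,277),(60,125)):
    print(q(*p,.079))
E
```

```text
roll (array([ 0.5416, -0.0603]), np.float64(0.0685), np.float64(190.4))
(array([ 0.7537, -0.0234]), np.float64(0.1468), np.float64(9.7))
(array([ 0.6998, -0.1618]), np.float64(0.1456), np.float64(308.6))
(array([ 0.5546, -0.1841]), np.float64(0.1466), np.float64(248.2))
(array([0.5175, 0.0685]), np.float64(0.1481), np.float64(128.1))
(array([0.66  , 0.0898]), np.float64(0.147), np.float64(69.7))
```

```bash
python3 -m inch '[[-0.8,-0.14,0,0,0,-3],[-0.8,-0.14,0,0,0,-3],[-0.8,-0.14,0,0,0,-3],[-0.8,-0.14,0,0,0,-3],[-0.54,-0.09,0,0,0,-2],[-0.27,-0.05,0,0,0,-1],[0,0,0,0,0,0]]';python3 chk.py p7
```

```text
time_s: 15.7
ee_pos: [0.4612, -0.0948, 0.0305]
ee_rot: [0.0, 0.511, 0.86, 0.0]
force: [0.1, 0.9, -1.2]
opening: -0.001
t 15.7 [ 0.4612 -0.0948  0.0305] xang 118.6 tilt -1.0 q [-0.26  0.06  2.19 -0.    0.89 -0.75] F [ 0.1  0.9 -1.2] op -0.0
r 0.15499858077704762 phi 197.583103610274
```

View pics/p7.png

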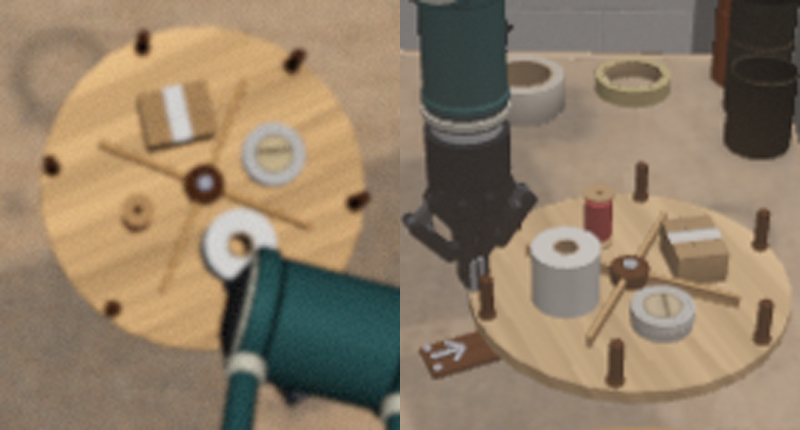

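Run:
```python
from m import *
print('roll',q(239.5,245,.094))
for p in((142,39),(297,57),(360,200),(111,307),(50,164)):
    print(q(*p,.079))
```

```text
roll (array([ 0.5463, -0.0765]), np.float64(0.0689), np.float64(204.4))
(array([0.7428, 0.0127]), np.float64(0.1469), np.float64(24.4))
(array([ 0.7265, -0.1345]), np.float64(0.146), np.float64(323.6))
(array([ 0.5904, -0.1923]), np.float64(0.1455), np.float64(262.6))
(array([0.4898, 0.0415]), np.float64(0.1491), np.float64(143.1))
(array([0.6231, 0.0989]), np.float64(0.1476), np.float64(84.5))
```

```bash
python3 -m inch '[[-0.4,-0.07,0,0,0,-1.5],[-0.27,-0.05,0,0,0,-1],[0,0,0,0,0,0],[0.79,0.18,0,0,0,3],[0.79,0.18,0,0,0,3],[0,0,0,0,0,0],[0,0,-3,0,0,0],[0,0,-4,0,0,0],[0,0,-4,0,0,0],[0,0,-4,0,0,0]]'
python3 -c "
from h import *
to(.42,.25,.2)"
```

```text
time_s: 17.05
ee_pos: [0.4586, -0.0861, 0.1818]
ee_rot: [0.0, 0.536, 0.844, -0.0]
force: [1.0, -0.1, 0.3]
opening: -0.003
t 17.05 [ 0.4586 -0.0861  0.1818] xang 115.2 tilt -1.0 q [-0.24 -0.12  2.06 -0.    1.2  -0.68] F [ 1.  -0.1  0.3] op -0.0
tool cm [32.06 10.8  -1.83]
```

```bash
python3 -m inch '[[4,1.35,-0.3,0,0,0],[4,1.35,-0.3,0,0,0],[4,1.35,-0.3,0,0,0],[4,1.35,-0.3,0,0,0],[4,1.35,-0.3,0,0,0],[4,1.35,-0.3,0,0,0],[4,1.35,0,0,0,0],[4,1.35,0,0,0,0],[0,0,0,0,0,0]]'; python3 chk.py p8
python3 - <<'E'
from h import *
import cv2
p,_=env.grab_frame('top')
cv2.imwrite("pics/crop8.png",cv2.resize(p[105:255,215:355,::-1],None,fx=4,fy=4,interpolation=cv2.INTER_CUBIC))
cv2.imwrite("pics/full8.png",cv2.resize(p[:,:,::-1],(800,600)))
E
```

```text
time_s: 18.18
ee_pos: [0.4204, 0.252, 0.1985]
ee_rot: [0.0, 0.534, 0.845, 0.0]
force: [0.5, 0.1, -0.2]
opening: -0.001
t 18.18 [0.4204 0.252  0.1985] xang 115.4 tilt -1.0 q [ 0.49 -0.09  2.    0.    1.23  0.05] F [ 0.5  0.1 -0.2] op -0.0
r 0.3543326691212339 phi 122.15617825824326
```

View pics/crop8.png

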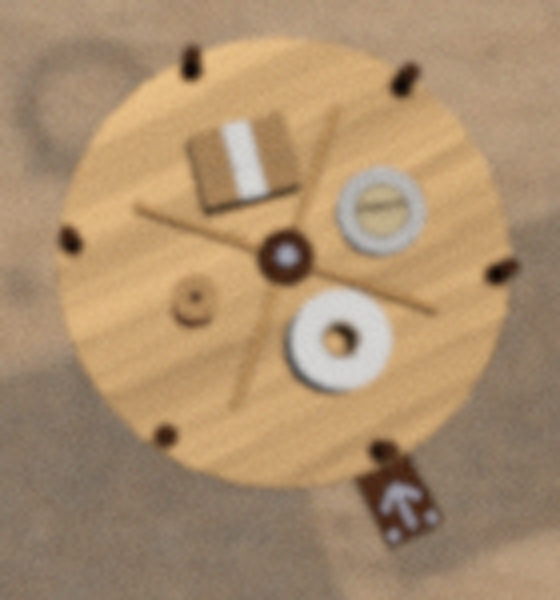

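View pics/p8.png

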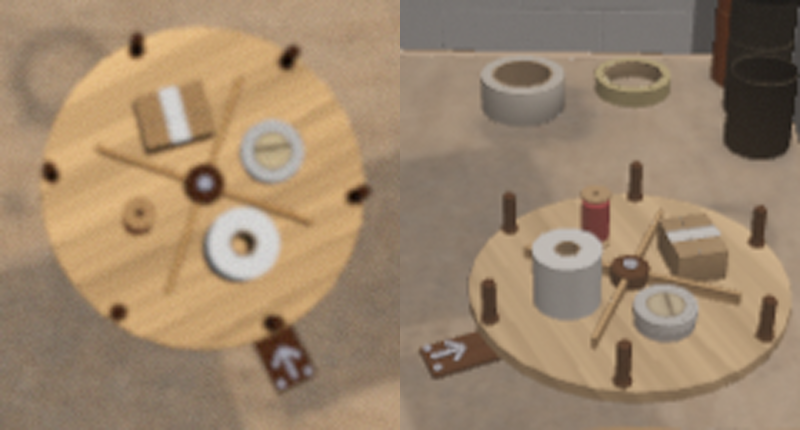

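View pics/full8.png

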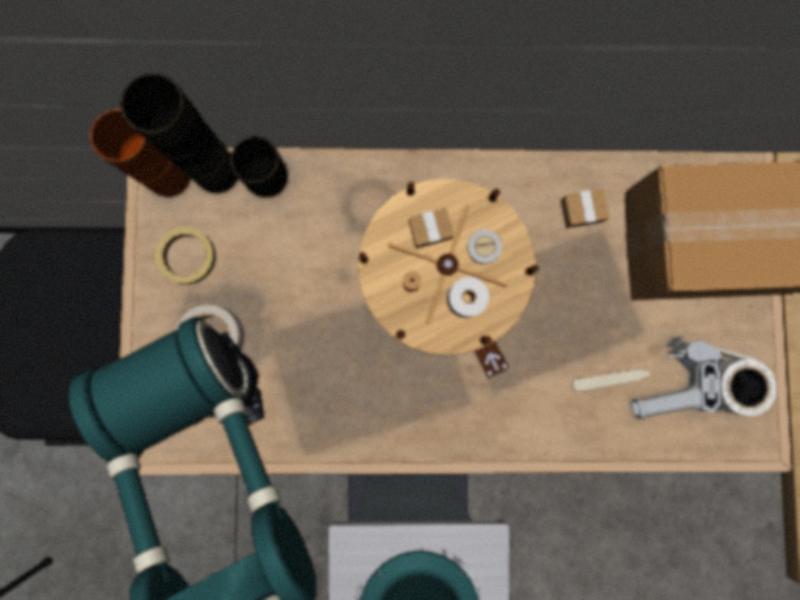

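Run:
```python
from h import *
c=env.calibration('top')
pg=np.array([cp(x,y,.079,c)[:2] for x,y in((191,51),(408,70),(513,266),(383,449),(166,434),(70,236))])
A=pg.mean(0);print('axis',A)
a=lambda P:np.degrees(np.arctan2(*(P[:2]-A)[::-1]))%360
print('pegs',[a(p).round(1) for p in pg])
ar=[cp(399,478,.012,c),cp(411,530,.012,c),(cp(392,548,.008,c)+cp(440,524,.008,c))/2]
print('front',[a(p).round(1) for p in ar])
R=cp(340,340,.094,c);print('roll',R,a(R),np.hypot(*(R[:2]-A)))
for p in ar+[None]:
    t=np.radians(a(p) if p is not None else 206.3);f=np.array([np.cos(t),np.sin(t)]);d=R[:2]-A;print('lat mm',1000*(f[0]*d[1]-f[1]*d[0]),'along',f@d)
```

```text
axis [ 0.6098316  -0.04751713]
pegs [np.float64(25.9), np.float64(326.5), np.float64(266.0), np.float64(204.9), np.float64(146.4), np.float64(86.7)]
front [np.float64(208.7), np.float64(205.8), np.float64(206.3)]
roll [ 0.54766569 -0.07948487  0.094     ] 207.21370366847665 0.06990376981590693
lat mm -1.7620507654470645 along 0.06988155845124869
lat mm 1.716335896706587 along 0.06988269618127922
lat mm 1.1013559537498274 along 0.06989509317211359
lat mm 1.1147177732687454 along 0.06989488134878875
```

Within about 2 mm of the front line, at rest, and the hand is clear. Handing in.

```bash
python3 -c "
from plant import env
print(env.read_state()['time_s'],env.finish_job())"
```

```text
the job is handed in; nothing more can be done
18.325 None
```

The label roll now stands at the front of the stand, in line with the arrow, and I have handed the job in (no verdict is reported). With the shut fingers I pushed one rim peg round an arc, turning the table about 127° anticlockwise at about 0.4 rad/s. I then backed off, lifted, and moved the hand away to the left, finishing at 18.3 s.

Last checks, from the top and side cameras:
- **Alignment:** The roll's centre is within about 2 mm of the axis–arrow line, against the 12 mm limit. It is 70 mm from the axis.
- **Supplies:** All four are upright in their compartments.
- **Bench:** The box at the right back and the folding tool look unmoved from the start. The masking tape looks unmoved too, though the arm partly hides it in the last top picture.

**Disagreements:**
- **Tool height:** The depth camera put the fingertips about 20–25 mm higher than the reported tool height. Because of this my first sweep passed just over the peg tops without turning the table. I corrected the height from the depth picture and swept again.
- **Front direction:** Estimates from the arrow tip, arrow tail and tongue end differ by about 3° (205.8° to 208.7°). The roll measured 207.2°.

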